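# Weigh the sample vial left at the bottom of a beaker

## Robot

A 7-joint arm with a two-finger parallel gripper is mounted at the origin on the work surface. World frame = base frame: x ahead of the robot, y to its left, z up, the work surface at z = 0. Lengths are in m, angles in degrees, forces in N, time in s.
With the tool pointing down it reaches from about 0.35 to 0.9 m from the base axis. Payload 8.1 kg.
Tool frame: the origin (TCP) lies at the very end of the fingers, on their centre line; the grasp point (between the pads) lies grasp_offset behind it (grasp_offset is the distance from the TCP to the grasp point, in m); z points along the fingers, x is the direction in which the jaws open and shut, and the axes are right-handed (so a half turn about z gives the same grasp; the last joint's range is limited). The gripper opens to 92 mm and grips with 3 to 60 N. Pads are 19 mm wide; open, the fingers measure 130 mm over their backs; the gripper's body (75 mm by 190 mm) begins 47 mm behind the grasp point.
Start: joints at [60.699, 24.895, 1.432, 90.138, -0.665, 64.973, -4.303], TCP at [0.248, -0.574, 0.227] pointing down, gripper open.
Joint ranges: [-149.89, 149.89], [-25.12, 119.58], [-72.63, 75.52], [4.76, 147.25], [-75.54, 255.54], [6.69, 114.76], [-157.13, 157.13]. Speed limits (degrees/s): [127.2, 127.2, 172.46, 172.46, 180, 180, 180].

## Interface

Orientations are given as a 3x3 rotation matrix whose columns are the frame's x, y, z axes.
In Python, from cell import * gives the robot as it stands.
- The arm moves only by the tool arm_command, never from a script. Its argument "moves" is a list of rows, each a list of 7 numbers: the gripper's target within -1 to 1 (fully open at 1, half-way at 0, shut at -1), then the shift along the tool's x, y, z in cm, then the turn, a rotation vector about the tool's x, y, z in degrees. In form: [[claw, x, y, z, wx, wy, wz], ...]. A call has 1 to 20 rows; each row shifts and turns the commanded pose from where the row before left it, along the tool's axes as they then stand; what a row does not reach is not made up. A row lasts 1/8 s, in which the tool goes at most 62.5 mm and 10.7 degrees, less where a joint would pass 70% of its speed; a pose out of reach is approached as far as the arm can. A call with a gripper value outside its range is refused whole. The fingers move at their own pace and stop on an object; "grip_force" is the grip in N (left out, the last holds). Time passes only in rows, so rows that do not move let the fingers close. It gives the time, the measured TCP pose, the force and the opening at its end, in the units of the state.
- get_obs(): the state, without advancing time (a new reading comes with each control period).
- read_camera(name): name is "scene" or "top" or "wrist"; returns a dict with "color" (384x512x3 uint8, red, green, blue), "K" (3x3 intrinsics, pixels), "rvec" (rotation vector, rad) and "tvec" (3), from world to camera coordinates, as OpenCV has them. Camera axes: x right, y down, z forward; pixel columns grow to the right and rows downward; lengths in m; the calibration is good to about 2 mm. A picture is of the moment at which its call begins. There is no depth.
- close_job(): hands the job in, once; it reports no verdict.
Trained networks look in the newest picture that a camera, given by its name, has taken for a name from the list of things; names that differ only in an ending like _2 or _b are one class to them, and where a whole thing is asked for, a point or a joint stands for the part that bears it (a point fixed in the world has none). Each returns a list of dicts, best first, with "p" (0 to 1); they miss things now and then, are a little off and sometimes report something else, mostly with a low value. They report only what shows in the picture. A call takes as long as a camera call. They do not tell look-alikes from the thing itself.
- masks_of(query, camera): "pixels" (384x512 bool, what is visible of it) and "location" ([column, row] in pixels, amid what is visible of it).
The state is a dict: "time": time; "joint_positions": joint angles; "joint_velocities": joint speeds; "joint_efforts": joint torques, N m; "tcp_pos": TCP position; "eef_rot": TCP orientation; "ft_force": force on the tool from outside, world axes, zero at the start; "moment": the same for the moment, N m; "gripper_width": finger opening in m.
Only numpy, scipy, OpenCV 4.12 (cv2) and the standard library are available. Lean on these libraries where they do the work, as an engineer would, in place of code of your own. Each camera call takes 0.05 s, during which the arm holds its last target. There are 200 camera calls.

## Task

Reach into the beaker that holds the small capped sample vial, lift the vial out and set it down gently, upright, in the middle of the scale's round pan. Leave both beakers standing where they are.

Things in the scene. Friction and masses are not known exactly. Their poses are not given: they have to be found in the camera images.
- vial: Small closed sample vial, a straight cylinder 24 mm in diameter and 60 mm tall: the lower 46 mm is amber glass, the top 14 mm a ribbed white screw cap of the same diameter. About 40 g. It stands upright on the inner floor of one of the two beakers, up to 6 mm off the beaker's axis. Origin: centre of its underside; z is up along its axis.
- beaker: Beaker holding the vial: clear glass, round, straight-walled, open top, white rim; 128 mm outside, 122 mm inside diameter, 92 mm tall, inner floor 4 mm above its underside; the vial's top is 28 mm below the rim. Too narrow for a wide-open gripper: enter with fingers closed or nearly, open just above the vial, no wider than needed. About 0.4 kg, loose. Origin: centre of its underside; z up.
- other_beaker: An identical beaker, also loose, on the other side of the scale. It holds a tapered black rubber bung (36 mm tall, 25 to 36 mm in diameter, no cap). Leave it alone. Origin: centre of its underside; z is up.
- pan (a point): Centre of the upper face of the scale's round flat steel pan, 112 mm in diameter, 48 mm above the bench, on top of a white bench scale 190 by 150 mm that is fixed to the bench; the scale's display and keys lie on the side nearer to the robot. z is up. The pan does not give.
Things that resemble listed ones, but are neither listed nor needed, are in the scene too. Of the things shaped like the vial, the amber glass one is meant.

How it is judged:
By the outcome, as a careful person would: the job done as asked, in the order asked, and still so for the second after the job is handed in, with the robot touching nothing.
It also fails if it takes over 38 s, if anything falls off the work surface, if the arm or the gripper's body presses on something with over 40 N, if the wrist force passes 120 N, or if a joint passes its speed limit or range.

## Working session

There is one attempt and no reset: what is moved stays moved. The work goes in short steps, Python scripts to look and compute and a tool call to move; the robot and the scene stay as the last step left them, time stands still between calls to the robot, and variables do not carry over. Pictures are saved under pics/ and viewed, about 8 in all and at most 12, crops included, and the job is handed in when it is done.

Besides the shell and the picture viewer there is one more tool, called in YAML: its name, and indented under it one key for each argument. arm_command: Moves the arm, as the interface text tells. Its arguments: {"type":"object","properties":{"moves":{"type":"array","items":{"type":"array","items":{"type":"number"}}},"grip_force":{"type":"number"}},"required":["moves"]}

```bash
mkdir -p pics; ls
cat > h.py <<'E'
from cell import *
import numpy as np, cv2
def cam(n):
    c=read_camera(n); c["R"]=cv2.Rodrigues(np.array(c["rvec"],float))[0]; c["t"]=np.array(c["tvec"],float).ravel(); return c
def ray(c,px):
    d=c["R"].T@np.linalg.solve(np.array(c["K"]),[px[0],px[1],1.]); return -c["R"].T@c["t"], d/np.linalg.norm(d)
def at_z(c,px,z):
    o,d=ray(c,px); return o+d*(z-o[2])/d[2]
def tri(rays):
    A=sum(np.eye(3)-np.outer(d,d) for o,d in rays); b=sum((np.eye(3)-np.outer(d,d))@o for o,d in rays); return np.linalg.solve(A,b)
def proj(c,P): return cv2.projectPoints(np.array(P,float).reshape(-1,3),np.array(c["rvec"],float),c["t"],np.array(c["K"],float),None)[0].reshape(-1,2)
def save(n,im): cv2.imwrite("pics/"+n,im[...,::-1])
E
python3 - <<'E'
from h import *
o=get_obs(); print({k:np.round(o[k],3) for k in("time","tcp_pos","eef_rot","ft_force","gripper_width")})
try: print(grasp_offset)
except Exception as e: print(e)
S=[];
for n in("scene","top"):
    c=cam(n); S.append(c["color"])
    print(n,"cam at",np.round(ray(c,(256,192))[0],3))
    for q in("vial","beaker","pan"):
        try:
            for m in masks_of(q,n): print(q,round(m["p"],2),np.round(m["location"]),m["pixels"].sum())
        except Exception as e: print(q,e)
for n,s in zip(("scene","top"),S): save(n+"0.png",cv2.resize(s,(800,600),interpolation=cv2.INTER_CUBIC))
E
```

```text
pics
{'time': np.float64(0.0), 'tcp_pos': array([ 0.248, -0.573,  0.226]), 'eef_rot': array([[ 0.397, -0.918, -0.001],
       [-0.918, -0.397,  0.001],
       [-0.002,  0.   , -1.   ]]), 'ft_force': array([-0.106,  0.263,  0.436]), 'gripper_width': np.float64(0.092)}
0.0188
scene cam at [1.091 0.019 0.794]
vial 0.67 [339. 190.] 161
vial 0.55 [386. 181.] 205
vial 0.49 [354. 240.] 219
vial 0.3 [249. 219.] 5054
beaker 0.86 [346. 193.] 3189
pan 0.76 [248. 219.] 5209
top cam at [0.347 0.032 1.126]
vial 0.72 [158. 192.] 153
vial 0.66 [111. 205.] 150
vial 0.66 [156. 140.] 160
vial 0.46 [126. 238.] 120
beaker 0.81 [154. 189.] 2862
pan 0.78 [248. 172.] 5094
```

View pics/scene0.png

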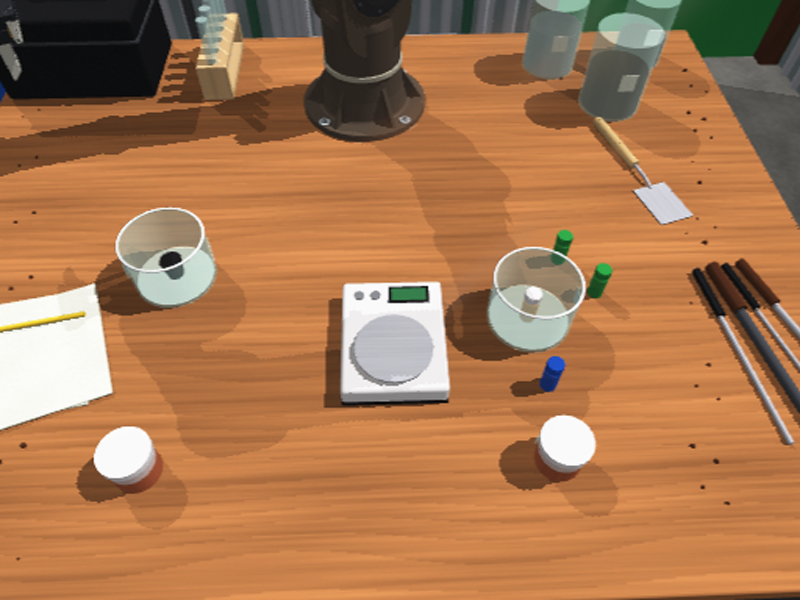

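View pics/top0.png

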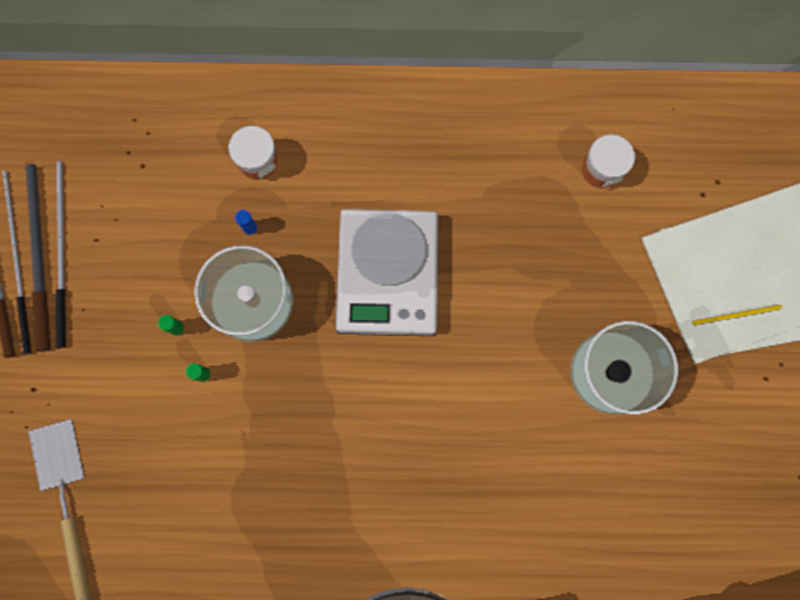

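Scene image: the white cap of the vial is in the beaker at (533,296) of the 800x600 view and (246,293) in top. Look-alikes: two green cylinders at top (171,325) and (198,372), a blue one at (246,222), the amber jars at (252,150) and (610,160), and the black bung at (618,371). The vial inside the beaker fits the description. Next I measure it and check a crop.

Run:
```python
from h import *
C={};B={};V={};P={};crops=[]
for n,vp,pp in(("scene",(341,189),(252,223)),("top",(157.5,188),(249.5,159.5))):
    c=C[n]=cam(n); im=c["color"]; hsv=cv2.cvtColor(im,cv2.COLOR_RGB2HSV)
    ms=masks_of("vial",n); m=min(ms,key=lambda m:np.hypot(*(np.array(m["location"])-vp)))
    x,y,w,h=cv2.boundingRect(m["pixels"].astype(np.uint8)); print(n,"vial bbox",x,y,w,h,m["location"])
    # cap: bright, low saturation
    cap=((hsv[...,2]>165)&(hsv[...,1]<25)&(cv2.dilate(m["pixels"].astype(np.uint8),np.ones((5,5)))>0))
    ys,xs=np.nonzero(cap); print("cap",xs.mean(),ys.mean(),len(xs),xs.min(),xs.max(),ys.min(),ys.max()); V[n]=(xs.mean(),ys.mean())
    print("hsv pan",hsv[int(pp[1]),int(pp[0])])
    v0=int(hsv[int(pp[1]),int(pp[0]),2])
    g=(abs(hsv[...,2].astype(int)-v0)<25).astype(np.uint8)
    lab=cv2.connectedComponents(cv2.morphologyEx(g,cv2.MORPH_OPEN,np.ones((5,5))))[1]; L=(lab==lab[int(pp[1]),int(pp[0])]).astype(np.uint8)
    ct=max(cv2.findContours(L,0,2)[0],key=len); e=cv2.fitEllipse(ct); P[n]=e[0]; print("pan",e)
    b=masks_of("beaker",n)[0]["pixels"].astype(np.uint8)
    x,y,w,h=cv2.boundingRect(b); print("beaker bbox",x,y,w,h)
    cr=im[y-15:y+h+15,x-15:x+w+15]; crops.append(cv2.resize(cr,(400,400),interpolation=cv2.INTER_CUBIC))
    ellB=None
    rays=None
print("vial cap tri",tri([ray(C[n],V[n]) for n in C]), "pan tri",tri([ray(C[n],P[n]) for n in C]))
for n in C: print(n,"cap@.064",at_z(C[n],V[n],.064),"pan@.048",at_z(C[n],P[n],.048))
# beaker centre: fit rim circle by white-ness
from scipy.optimize import minimize
a=np.linspace(0,2*np.pi,120,endpoint=False)
def cost(p):
    s=0
    for n in C:
        g=cv2.GaussianBlur(C[n]["color"].min(2).astype(np.float32),(0,0),1)
        q=proj(C[n],np.c_[p[0]+.0625*np.cos(a),p[1]+.0625*np.sin(a),np.full(120,p[2])]).astype(np.float32)
        s-=cv2.remap(g,q[:,0:1],q[:,1:2],1).mean()
    return s
v=tri([ray(C[n],V[n]) for n in C])
best=min(((cost((v[0]+i,v[1]+j,.092)),v[0]+i,v[1]+j) for i in np.arange(-.02,.021,.004) for j in np.arange(-.02,.021,.004)))
r=minimize(cost,[best[1],best[2],.092],method="Nelder-Mead",options=dict(initial_simplex=[[best[1],best[2],.092],[best[1]+.003,best[2],.092],[best[1],best[2]+.003,.092],[best[1],best[2],.097]])); print("rim",r.x,r.fun)
save("crop1.png",np.hstack(crops))
```

```text
scene vial bbox 334 184 13 17 [339.0, 193.2]
cap 340.26993865030676 190.30674846625766 163 332 348 183 202
hsv pan [124   9 194]
pan ((251.56744384765625, 222.2469940185547), (41.57827377319336, 50.352664947509766), 92.60790252685547)
beaker bbox 311 158 63 68
top vial bbox 151 135 14 15 [156.1, 142.2]<stdin>:9: RuntimeWarning: Mean of empty slice.
  ret = ret.dtype.type(ret / rcount)
Traceback (most recent call last):
ValueError: zero-size array to reduction operation minimum which has no identity
```

Run:
```python
from h import *
from scipy.optimize import minimize
C={};V={};P={};crops=[]
for n,vp,pp in(("scene",(341,189),(252,223)),("top",(157.5,188),(249.5,159.5))):
    c=C[n]=cam(n); im=c["color"]; mn=im.min(2).astype(int)
    w=np.zeros(mn.shape,bool); w[int(vp[1])-9:int(vp[1])+10,int(vp[0])-9:int(vp[0])+10]=1
    k=np.percentile(mn[w],97); cap=w&(mn>k-25); ys,xs=np.nonzero(cap); V[n]=(xs.mean(),ys.mean()); print(n,"cap",V[n],len(xs),xs.min(),xs.max(),ys.min(),ys.max(),k)
    g=(abs(mn-mn[int(pp[1]),int(pp[0])])<22).astype(np.uint8)
    lab=cv2.connectedComponents(cv2.morphologyEx(g,cv2.MORPH_OPEN,np.ones((5,5))))[1]; L=(lab==lab[int(pp[1]),int(pp[0])]).astype(np.uint8)
    e=cv2.fitEllipse(max(cv2.findContours(L,0,2)[0],key=len)); P[n]=e[0]; print("pan",np.round(np.hstack([e[0],e[1]]),1))
    x,y=int(vp[0])-45,int(vp[1])-45; crops.append(cv2.resize(im[y:y+90,x:x+90],(400,400),interpolation=cv2.INTER_CUBIC))
v=tri([ray(C[n],V[n]) for n in C]); print("cap tri",v,"pan tri",tri([ray(C[n],P[n]) for n in C]))
for n in C: print(n,"cap@.064",at_z(C[n],V[n],.064),"pan@.048",at_z(C[n],P[n],.048))
a=np.linspace(0,2*np.pi,120,endpoint=False)
G={n:cv2.GaussianBlur(C[n]["color"].min(2).astype(np.float32),(0,0),1) for n in C}
def cost(p,names=C):
    s=0
    for n in names:
        q=proj(C[n],np.c_[p[0]+.0625*np.cos(a),p[1]+.0625*np.sin(a),np.full(120,p[2])]).astype(np.float32)
        s-=cv2.remap(G[n],q[:,0:1],q[:,1:2],1).mean()
    return s
b=min(((cost((v[0]+i,v[1]+j,.092)),v[0]+i,v[1]+j) for i in np.arange(-.02,.021,.004) for j in np.arange(-.02,.021,.004)))
s=np.array([b[1],b[2],.092]); r=minimize(cost,s,method="Nelder-Mead",options=dict(initial_simplex=np.vstack([s,s+np.eye(3)*.004]))); print("rim",r.x,r.fun)
save("crop1.png",np.hstack(crops))
```

```text
scene cap (np.float64(341.4761904761905), np.float64(187.14285714285714)) 63 337 346 184 191 249.0
pan [251.4 222.   40.7  50.4]
top cap (np.float64(156.33333333333334), np.float64(187.2753623188406)) 69 152 161 183 192 201.0
pan [248.1 159.1  45.1  46.8]
cap tri [0.54965714 0.24510981 0.06509851] pan tri [0.6245281  0.03641866 0.04667889]
scene cap@.064 [0.54887909 0.24465201 0.064     ] pan@.048 [0.62534695 0.03596039 0.048     ]
top cap@.064 [0.54998448 0.24611054 0.064     ] pan@.048 [0.62419845 0.03684129 0.048     ]
rim [0.54914012 0.24712155 0.0925162 ] -334.343994140625
```

View pics/crop1.png

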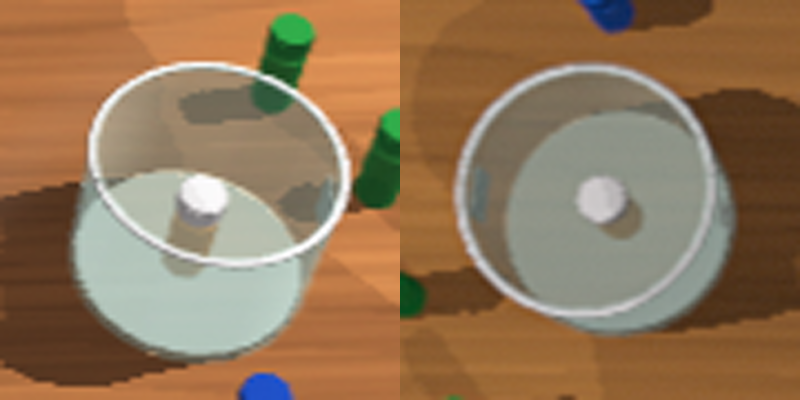

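Scene crop: a white-capped, amber-tinted cylinder in the beaker at crop (200,200). The green and blue ones are outside it. Vial axis ≈ (0.550, 0.2455), top 0.065; rim centre (0.549, 0.247) at z 0.0925; pan (0.6245, 0.0365, 0.047). These agree with the text, so I move above the vial while narrowing the gripper to about 40 mm.

arm_command:
  moves:
    - [-0.13,-1.5,-1.4,0,0,0,0]
    - [-0.13,-3,-2.8,0,0,0,0]
    - [-0.13,-4.1,-3.9,0,0,0,0]
    - [-0.13,-4.1,-3.9,0,0,0,0]
    - [-0.13,-4.1,-3.9,0,0,0,0]
    - [-0.13,-4.1,-3.9,0,0,0,0]
    - [-0.13,-4.1,-3.9,0,0,0,0]
    - [-0.13,-4.1,-3.9,0,0,0,0]
    - [-0.13,-4.1,-3.9,0,0,0,0]
    - [-0.13,-4.1,-3.9,0,0,0,0]
    - [-0.13,-4.1,-3.9,0,0,0,0]
    - [-0.13,-4.1,-3.9,0,0,0,0]
    - [-0.13,-4.1,-3.9,0,0,0,0]
    - [-0.13,-4.1,-3.9,0,0,0,0]
    - [-0.13,-4.1,-3.9,0,0,0,0]
    - [-0.13,-4.1,-3.9,0,0,0,0]
    - [-0.13,-1.3,-1.3,0,0,0,0]
    - [-0.13,0,0,0,0,0,0]
    - [-0.13,0,0,0,0,0,0]
  grip_force: 12

```text
time: 3.12
tcp_pos: [0.5487, 0.2433, 0.2266]
eef_rot: [[0.396, -0.918, -0.0], [-0.918, -0.396, -0.001], [0.001, 0.001, -1.0]]
ft_force: [-0.1, 0.2, -0.6]
gripper_width: 0.0401
```

```bash
cat > look.py <<'E'
from h import *
import sys
tgt=np.array(eval(sys.argv[1])); o=get_obs(); R=np.array(o["eef_rot"])
print("t",o["time"],"tcp",np.round(o["tcp_pos"],4),"f",np.round(o["ft_force"],2),"w",o["gripper_width"]); print(np.round(R,3)); print("q",np.round(o["joint_positions"],1))
print("shift cm",np.round(R.T@(tgt-o["tcp_pos"])*100,2))
E
python3 look.py "[.55,.2455,.035]"
python3 - <<'E'
from h import *
c=cam("wrist"); ms=masks_of("vial","wrist"); print([(round(m["p"],2),np.round(m["location"]),m["pixels"].sum()) for m in ms]); print("proj",proj(c,[[.55,.2455,.064],[.549,.247,.092]]),"cam",-c["R"].T@c["t"])
save("wrist1.png",c["color"])
E
```

```text
t 3.125 tcp [0.5487 0.2433 0.2266] f [-0.12  0.25 -0.59] w 0.0401357220881461
[[ 0.396 -0.918 -0.   ]
 [-0.918 -0.396 -0.001]
 [ 0.001  0.001 -1.   ]]
q [ -11.6   25.   -25.    92.1   11.4   65.5 -105.9]
shift cm [-0.18 -0.22 19.16]
[(0.91, array([257., 171.]), np.int64(559)), (0.76, array([154., 170.]), np.int64(731)), (0.61, array([169., 234.]), np.int64(703)), (0.57, array([291.,  65.]), np.int64(564))]
proj [[257.97398229 175.81748084]
 [256.09808388 183.01231866]] cam [0.62479241 0.27637483 0.38536254]
```

View pics/wrist1.png

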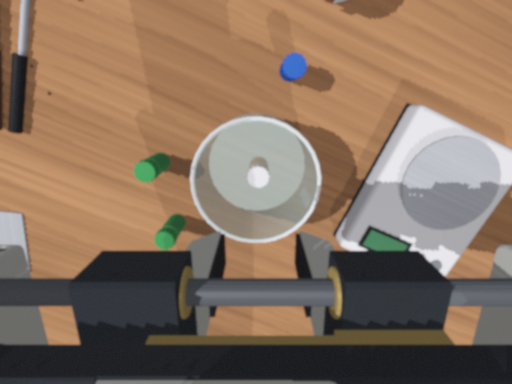

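The wrist view shows the white cap at (258,177) against a predicted (258,176), centred in the beaker. I descend along the axis.

arm_command:
  moves:
    - [-0.13,-0.2,-0.2,1,0,0,0]
    - [-0.13,0,0,2,0,0,0]
    - [-0.13,0,0,2,0,0,0]
    - [-0.13,0,0,2,0,0,0]
    - [-0.13,0,0,2,0,0,0]
    - [-0.13,0,0,2,0,0,0]
    - [-0.13,0,0,2,0,0,0]
    - [-0.13,0,0,2,0,0,0]
    - [-0.13,0,0,2,0,0,0]
    - [-0.13,0,0,1.5,0,0,0]
    - [-0.13,0,0,0.6,0,0,0]
    - [-0.13,0,0,0,0,0,0]
    - [-0.13,0,0,0,0,0,0]

```text
time: 4.85
tcp_pos: [0.5502, 0.2482, 0.0364]
eef_rot: [[0.397, -0.918, 0.001], [-0.918, -0.397, 0.0], [-0.0, -0.001, -1.0]]
ft_force: [0.2, 0.6, 0.2]
gripper_width: 0.0401
```

```bash
python3 look.py "[.55,.2455,.035]"
python3 - <<'E'
from h import *
c=cam("wrist")["color"]; t=cam("top")["color"][140:230,110:200]
save("w2.png",np.hstack([c[:,60:460],cv2.resize(t,(384,384),interpolation=cv2.INTER_CUBIC)]))
E
```

```text
t 4.85 tcp [0.5502 0.2482 0.0364] f [0.18 0.57 0.24] w 0.040130661139753845
[[ 0.397 -0.918  0.001]
 [-0.918 -0.397  0.   ]
 [-0.    -0.001 -1.   ]]
q [ -14.8   36.9  -21.3  102.6   18.4   43.9 -112.1]
shift cm [0.24 0.12 0.14]
```

View pics/w2.png

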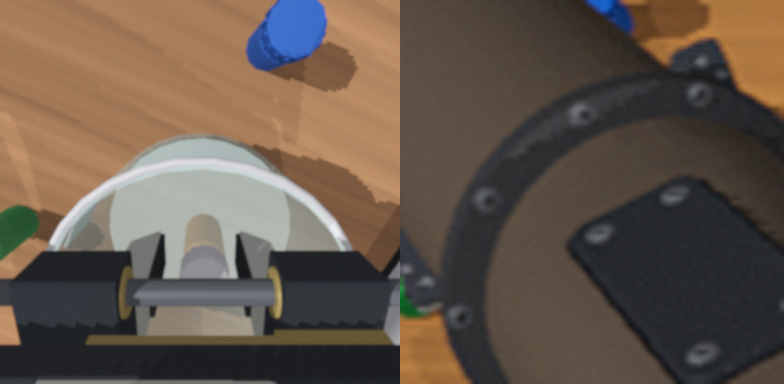

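The vial sits between the fingers (wrist column 204, finger midpoint about 200), roughly 2 mm toward tool +x, which matches the measurement. I nudge over, close, and lift a little.

arm_command:
  moves:
    - [-0.13,0.2,0.1,0.1,0,0,0]
    - [-0.13,0,0,0,0,0,0]
    - [-0.3,0,0,0,0,0,0]
    - [-0.45,0,0,0,0,0,0]
    - [-0.6,0,0,0,0,0,0]
    - [-0.8,0,0,0,0,0,0]
    - [-1,0,0,0,0,0,0]
    - [-1,0,0,0,0,0,0]
    - [-1,0,0,0,0,0,0]
    - [-1,0,0,0,0,0,0]
  grip_force: 15

```text
time: 6.2
tcp_pos: [0.5497, 0.2457, 0.0347]
eef_rot: [[0.397, -0.918, 0.0], [-0.918, -0.397, -0.0], [0.0, -0.0, -1.0]]
ft_force: [0.5, -0.6, -0.1]
gripper_width: 0.0237
```

```bash
python3 look.py "[.55,.2455,.16]"
```

```text
t 6.2 tcp [0.5497 0.2457 0.0347] f [ 0.46 -0.58 -0.09] w 0.02372299053224536
[[ 0.397 -0.918  0.   ]
 [-0.918 -0.397 -0.   ]
 [ 0.    -0.    -1.   ]]
q [ -14.6   36.9  -21.3  102.8   18.4   43.7 -112. ]
shift cm [  0.03  -0.02 -12.53]
```

arm_command:
  moves:
    - [-1,0,0,-0.5,0,0,0]
    - [-1,0,0,-1,0,0,0]
    - [-1,0,0,-1.5,0,0,0]
    - [-1,0,0,-2,0,0,0]
    - [-1,0,0,-2,0,0,0]
    - [-1,0,0,-2,0,0,0]
    - [-1,0,0,-2,0,0,0]
    - [-1,0,0,-1.5,0,0,0]
    - [-1,0,0,-1,0,0,0]
    - [-1,0,0,-0.5,0,0,0]
    - [-1,0,0,0,0,0,0]
    - [-1,0,0,0,0,0,0]

```text
time: 7.7
tcp_pos: [0.5494, 0.2455, 0.1741]
eef_rot: [[0.397, -0.918, -0.001], [-0.918, -0.397, -0.001], [0.0, 0.001, -1.0]]
ft_force: [-1.1, -0.2, -1.7]
gripper_width: 0.0238
```

```bash
python3 look.py "[.6245,.0365,.175]"
python3 - <<'E'
from h import *
c=cam("wrist")["color"]; s=cam("scene"); print(proj(s,[[.55,.2455,.144],[.55,.2455,.204]])); 
save("w3.png",np.hstack([c[:,60:460],cv2.resize(s["color"][90:234,270:414],(384,384),interpolation=cv2.INTER_CUBIC)]))
E
```

```text
t 7.7 tcp [0.5494 0.2455 0.1741] f [-1.12 -0.24 -1.71] w 0.023803940336506825
[[ 0.397 -0.918 -0.001]
 [-0.918 -0.397 -0.001]
 [ 0.     0.001 -1.   ]]
q [ -12.1   27.8  -24.6   95.7   13.    59.5 -107.4]
shift cm [22.16  1.41 -0.09]
[[348.79914327 164.88929954]
 [354.67603702 145.52973951]]
```

View pics/w3.png

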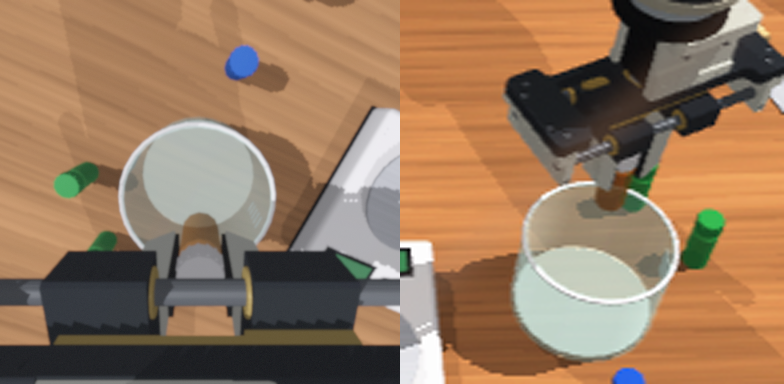

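The vial hangs upright and amber in the grip, its foot at about crop (612,208), clear above the beaker, which has not moved. I carry it to the pan.

arm_command:
  moves:
    - [-1,0.5,0,0,0,0,0]
    - [-1,1.2,0.1,0,0,0,0]
    - [-1,2,0.1,0,0,0,0]
    - [-1,2.5,0.2,0,0,0,0]
    - [-1,2.8,0.2,0,0,0,0]
    - [-1,2.8,0.2,0,0,0,0]
    - [-1,2.8,0.2,0,0,0,0]
    - [-1,2.5,0.2,0,0,0,0]
    - [-1,2,0.1,0,0,0,0]
    - [-1,1.5,0.1,0,0,0,0]
    - [-1,1,0,0,0,0,0]
    - [-1,0.6,0,0,0,0,0]
    - [-1,0,0,0,0,0,0]
    - [-1,0,0,0,0,0,0]
    - [-1,0,0,0,0,0,0]

```text
time: 9.68
tcp_pos: [0.6249, 0.0371, 0.1748]
eef_rot: [[0.398, -0.917, 0.0], [-0.917, -0.398, 0.0], [-0.0, -0.0, -1.0]]
ft_force: [0.1, 0.2, -0.1]
gripper_width: 0.0236
```

```bash
python3 look.py "[.6245,.0365,.081]"
python3 - <<'E'
from h import *
c=cam("wrist"); s=cam("scene"); print("pan in wrist",proj(c,[.6245,.0365,.048]))
a=np.linspace(0,2*np.pi,60); im=c["color"].copy()
for p in proj(c,np.c_[.6245+.056*np.cos(a),.0365+.056*np.sin(a),np.full(60,.048)]): cv2.circle(im,tuple(int(round(v)) for v in p),1,(255,0,0),-1)
save("w4.png",np.hstack([im[:,60:460],cv2.resize(s["color"][120:264,180:324],(384,384),interpolation=cv2.INTER_CUBIC)]))
E
```

```text
t 9.675 tcp [0.6249 0.0371 0.1748] f [ 0.13  0.19 -0.09] w 0.02364027451695396
[[ 0.398 -0.917  0.   ]
 [-0.917 -0.398  0.   ]
 [-0.    -0.    -1.   ]]
q [  6.7  29.5 -22.3  92.2  12.4  60.7 -85.5]
shift cm [0.04 0.06 9.38]
pan in wrist [[260.0383751  187.55371766]]
```

View pics/w4.png

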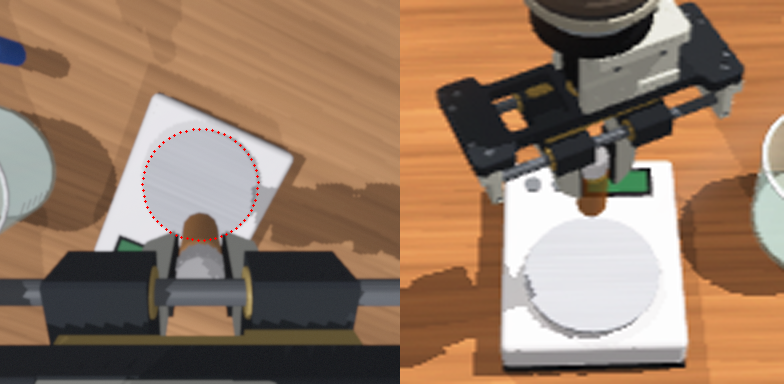

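In the wrist view the predicted red pan circle looks a few pixels low and right of the visible pan, whose top edge is near row 121 against 128. I measure that offset.

Run:
```python
from h import *
from scipy.optimize import least_squares
def edges(n,c0,z,angs):
    c=cam(n); g=cv2.GaussianBlur(c["color"].min(2).astype(np.float32),(0,0),.8); rs=np.arange(.044,.070,.0005); out=[]
    for a in angs:
        q=proj(c,np.c_[c0[0]+rs*np.cos(a),c0[1]+rs*np.sin(a),np.full(len(rs),z)]).astype(np.float32)
        if q.min()<1 or q[:,1].max()>225 and n=="wrist": continue
        v=cv2.remap(g,q[:,:1],q[:,1:],1).ravel(); d=np.gradient(v); k=d.argmax()
        if d[k]>1.0: out.append((a,rs[k],d[k]))
    E=np.array(out); P=np.c_[c0[0]+E[:,1]*np.cos(E[:,0]),c0[1]+E[:,1]*np.sin(E[:,0])]
    r=least_squares(lambda p:np.hypot(P[:,0]-p[0],P[:,1]-p[1])-p[2],[*c0,.056],loss="soft_l1",f_scale=.001)
    print(n,"centre@z",np.round(r.x,4),len(E)); print(np.round(np.c_[np.degrees(E[:,0]),E[:,1]*1e3],0).astype(int)[::3].tolist())
for n in("wrist","scene"): edges(n,(.6245,.0365),.048,np.radians(np.arange(0,360,6)))
```

```text
wrist centre@z [0.6242 0.0352 0.0573] 41
[[0, 57], [18, 56], [36, 56], [54, 56], [72, 56], [90, 56], [108, 57], [126, 56], [144, 56], [276, 56], [294, 69], [312, 59], [330, 58], [348, 57]]
scene centre@z [0.6274 0.0346 0.0576] 57
[[0, 61], [18, 59], [36, 58], [54, 57], [72, 56], [90, 57], [108, 55], [126, 55], [144, 55], [162, 56], [198, 55], [216, 56], [234, 56], [252, 58], [270, 62], [288, 55], [306, 63], [324, 63], [342, 65]]
```

The wrist edges lie at 56–57 mm radius around the planned centre, so it holds to about 1 mm. I lower to about 2 mm above the pan.

arm_command:
  moves:
    - [-1,0,0,0.6,0,0,0]
    - [-1,0,0,1.2,0,0,0]
    - [-1,0,0,1.6,0,0,0]
    - [-1,0,0,1.6,0,0,0]
    - [-1,0,0,1.6,0,0,0]
    - [-1,0,0,1.2,0,0,0]
    - [-1,0,0,0.8,0,0,0]
    - [-1,0,0,0.5,0,0,0]
    - [-1,0,0,0.3,0,0,0]
    - [-1,0,0,0,0,0,0]
    - [-1,0,0,0,0,0,0]
    - [-1,0,0,0,0,0,0]

```text
time: 11.38
tcp_pos: [0.6252, 0.0364, 0.081]
eef_rot: [[0.397, -0.918, 0.001], [-0.918, -0.397, -0.0], [0.0, -0.0, -1.0]]
ft_force: [-0.5, -0.3, -1.1]
gripper_width: 0.0234
```

```bash
python3 look.py "[.6245,.0360,.0787]"
```

```text
t 11.375 tcp [0.6252 0.0364 0.081 ] f [-0.48 -0.27 -1.12] w 0.0234468720053324
[[ 0.397 -0.918  0.001]
 [-0.918 -0.397 -0.   ]
 [ 0.    -0.    -1.   ]]
q [  5.7  35.1 -20.7  97.4  15.4  50.2 -88.1]
shift cm [0.01 0.08 0.23]
```

arm_command:
  moves:
    - [-1,0,0,0.05,0,0,0]
    - [-1,0,0,0.05,0,0,0]
    - [-1,0,0,0.05,0,0,0]
    - [-1,0,0,0.03,0,0,0]
    - [-1,0,0,0,0,0,0]
    - [-1,0,0,0,0,0,0]

```text
time: 12.12
tcp_pos: [0.6251, 0.0364, 0.0789]
eef_rot: [[0.397, -0.918, -0.0], [-0.918, -0.397, -0.0], [0.0, 0.0, -1.0]]
ft_force: [0.7, -0.2, -0.1]
gripper_width: 0.0234
```

arm_command:
  moves:
    - [-1,0,0,0.04,0,0,0]
    - [-1,0,0,0,0,0,0]
    - [-1,0,0,0,0,0,0]

```text
time: 12.5
tcp_pos: [0.6252, 0.0364, 0.0787]
eef_rot: [[0.397, -0.918, 0.0], [-0.918, -0.397, -0.0], [0.0, -0.0, -1.0]]
ft_force: [-1.1, 0.2, 1.9]
gripper_width: 0.0238
```

arm_command:
  moves:
    - [-1,0,0,0.04,0,0,0]
    - [-1,0,0,0,0,0,0]
    - [-1,0,0,0,0,0,0]

```text
time: 12.88
tcp_pos: [0.6252, 0.0365, 0.0787]
eef_rot: [[0.397, -0.918, 0.001], [-0.918, -0.397, -0.0], [0.0, -0.0, -1.0]]
ft_force: [-1.7, -0.3, 6.0]
gripper_width: 0.0237
```

The force is rising (6 N) with z stuck at 0.0787, so the vial has seated at the expected height. I ease off a touch, open slowly, check, then rise.

arm_command:
  moves:
    - [-1,0,0,-0.04,0,0,0]
    - [-0.48,0,0,0,0,0,0]
    - [-0.44,0,0,0,0,0,0]
    - [-0.4,0,0,0,0,0,0]
    - [-0.3,0,0,0,0,0,0]
    - [-0.15,0,0,0,0,0,0]
    - [0,0,0,0,0,0,0]
    - [0,0,0,0,0,0,0]
    - [0,0,0,0,0,0,0]
    - [0,0,0,0,0,0,0]

```text
time: 14.12
tcp_pos: [0.6251, 0.0364, 0.0785]
eef_rot: [[0.397, -0.918, 0.0], [-0.918, -0.397, -0.0], [0.0, -0.0, -1.0]]
ft_force: [0.3, 0.1, -0.1]
gripper_width: 0.046
```

arm_command:
  moves:
    - [0,0,0,-0.5,0,0,0]
    - [0,0,0,-1,0,0,0]
    - [0,0,0,-1,0,0,0]
    - [0,0,0,-1.5,0,0,0]
    - [0,0,0,-2,0,0,0]
    - [0,0,0,-3,0,0,0]
    - [0,0,0,-3,0,0,0]
    - [0,0,0,-2,0,0,0]
    - [0,0,-3,0,0,0,0]
    - [0,0,4,0,0,0,0]
    - [0,0,4,0,0,0,0]
    - [0,0,4,0,0,0,0]
    - [0,0,3,0,0,0,0]
    - [0,0,0,0,0,0,0]
    - [0,0,0,0,0,0,0]

```text
time: 16.0
tcp_pos: [0.5158, -0.011, 0.2194]
eef_rot: [[0.397, -0.918, 0.002], [-0.918, -0.397, 0.0], [0.001, -0.002, -1.0]]
ft_force: [0.2, 0.1, -0.0]
gripper_width: 0.046
```

```bash
python3 look.py "[.5,.1,.2]"
python3 - <<'E'
from h import *
s=cam("scene"); c=cam("wrist")
for n,k in(("scene",s),("wrist",c)): print(n,"expected top/bottom",proj(k,[[.6245,.036,.108],[.6245,.036,.048]]).round(1).tolist())
save("w5.png",np.hstack([c["color"][:,60:460],cv2.resize(s["color"][120:264,180:324],(384,384),interpolation=cv2.INTER_CUBIC)]))
save("s5.png",s["color"])
E
```

```text
t 16.0 tcp [ 0.5158 -0.011   0.2194] f [ 0.17  0.06 -0.04] w 0.045953267554787444
[[ 0.397 -0.918  0.002]
 [-0.918 -0.397  0.   ]
 [ 0.001 -0.002 -1.   ]]
q [ 14.5  17.2 -24.3 104.3   8.1  60.1 -79.4]
shift cm [-10.81  -2.96   1.94]
scene expected top/bottom [[251.4, 206.3], [251.4, 221.7]]
wrist expected top/bottom [[259.9, 51.8], [259.8, 60.5]]
```

View pics/w5.png

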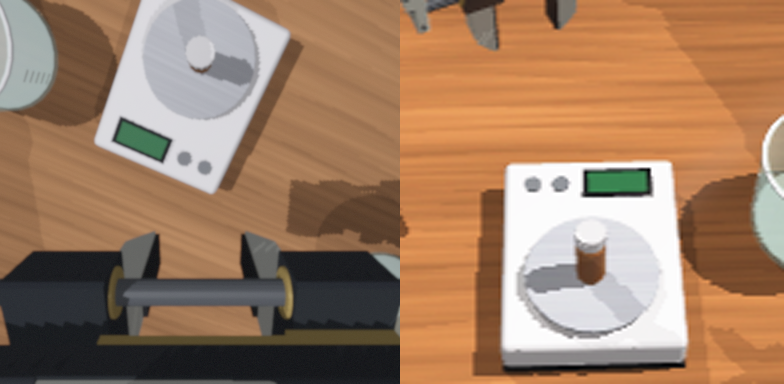

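View pics/s5.png

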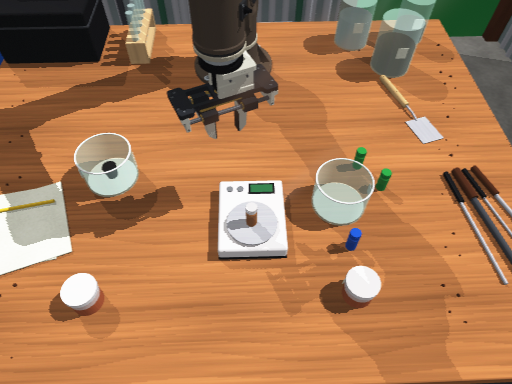

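The vial stands upright at the pan centre: cap at scene pixel (251,208), expected (251,206). Both beakers are where they were, and the gripper is clear of everything.

```bash
python3 -c "
from cell import *
print(close_job())"
```

```text
the job is handed in; nothing more can be done
None
```

The amber vial is now standing upright in the middle of the scale's pan, and the job is handed in at about 16 s of the 38 s allowed. I gripped it by the cap inside its beaker, lifted it clear, carried it over and set it down with about 6 N of contact force.

- **Placement:** in the last pictures the cap is within about 2 px of where it should be, and the vial is roughly 1 mm from the pan centre.
- **Surroundings:** by eye, both beakers, the bung and the look-alikes are where they started. The gripper is open and touching nothing, and the wrist force reads about 0.
- **Disagreements:**
    - The vial network missed the vial once in the top view, so I located the cap by its brightness instead.
    - One of my pan edge fits, from the scene camera, was thrown off by about 3 mm. I think shadow and highlight caused it. I used the wrist-camera fit and the two-view measurement, which agreed to about 1 mm.

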